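# Switch off a potter's wheel controller and hold its finned cover over the screw holes

### The job

The potter's wheel controller (the blue box) is being closed up after a repair. First turn its speed knob anticlockwise until it has clicked home at the red off mark, so that the wheel cannot start by itself when it is plugged in again; then pick up the finned cover plate and hold it level, hovering about a centimetre above the open electronics bay without touching the box, with its four holes lined up over the four threaded bosses, so that I can start the screws. Finish while still holding it there, quite still, and leave the other things on the table where they are.

Things in the scene. Friction and masses are not known exactly. Their poses are not given: they have to be found in the camera images.
- controller: Blue speed controller box, fixed; 200 (its x) by 170 (its y) by 70 high. Origin: centre of its underside; z up, x away from the operator. Front strip (x -100 to -32): closed deck at z = 70 with a black knob, a flat rocker and a lamp 5 high. Rest (x -32 to 100): open bay, parts in it below z = 55, rim and four corner bosses at z = 70. The cover's centre belongs above (34, 0). Yaw within 0.3 rad.
- boss_a (a point): Mouth of one threaded boss of the controller (17 mm across, brass insert with a dark 6 mm hole), at (88, 73, 70) mm in the controller's frame. The four bosses are at x = 34 +- 54, y = +-73.
- boss_b (a point): Mouth of the boss at the other end of the diagonal, at (-20, -73, 70) mm in the controller's frame.
- knob_grip (a point): Point on the speed knob's vertical axis, 26 mm above the deck, at (-66, 25, 97) mm in the controller's frame. The knob is a black skirt 40 across, 8 high, with a bar grip across its top: 40 long, 14 wide, from 7 to 39 above the deck; a white line marks the bar's pointer end. The point's axes turn with the knob and match the controller's at joint value 0.
- speed_knob (a joint): Angle of the four-position rotary speed switch, rad: 0 at the stop at the red off mark, growing clockwise from above, so anticlockwise lowers it. The bar's pointer end points along (150 degrees - value), anticlockwise from the controller's x axis. Click positions at 0 (off), 0.70, 1.40 and 2.09; between two it resists with up to 0.08 N m, then snaps on to the next. Starts at 0.70 or 1.40.
- cover: Loose aluminium cover plate, 132 (its x) by 170 (its y) by 4 thick, 0.3 to 0.5 kg, flat on the table, fins up. Origin: centre of its underside, z up. A dark finned heat sink in the middle, 80 along x, 48 along y (the width to grip, flat outer fins), stands from z = 4 to 34. Four 9 mm holes at (+-54, +-73). The same after half a turn: fits either way round. Yaw within 0.35 rad.
- cover_hole_a (a point): Hole of the cover at (54, 73, 0) mm in its frame, at the underside.
- cover_hole_b (a point): Hole at the other end of the cover's diagonal, at (-54, -73, 0) mm in its frame, at the underside.
- screwdriver: Yellow-handled screwdriver, 160 long, lying on the table beyond the cover. Leave alone.
- modelling_tool: Wooden modelling tool, 160 long, 12 high, lying on the table in front of the cover. Leave alone.
- screw_dish: White dish of screws, 76 across, 22 high, beyond the controller. Leave alone.
- water_bottle: Clear water bottle with blue cap, 64 across, 200 high, at the left of the table. Leave alone.
- brush_jar: Terracotta jar, 84 across and 100 high, with brushes up to 215 high, at the back of the table. Leave alone.
- glaze_cup: Blue cup, 72 across, 75 high, at the left of the table. Leave alone.
Mind the look-alikes: they are no part of the job. Several things have the shape of the cover; the one meant has the colours described above.

How it is judged:
On the way, in this order (a step that is already met when the one before it is completed fails the run):
1. the speed knob is clicked round to off before the cover is lifted (value of joint speed_knob below 0.15 rad), for 0.3 s.
2. the cover is picked up off the table in the fingers (height (world z) of cover above 0.03 m and contact force between the fingers and cover above 1 N), for 0.2 s.
At the end, for the whole second after the job is handed in: The knob is at off (below 0.15 rad) and the cover is still held in the fingers: its underside 4 to 20 mm above the bay's rim, level within 4 degrees, each hole within 4 mm (sideways) of the centre of the threaded boss beneath it, either way round, not touching the box, and still (under 10 mm/s) (value of joint speed_knob below 0.15 rad and ((horizontal distance between cover_hole_a and boss_a below 0.004 m and horizontal distance between cover_hole_b and boss_b below 0.004 m) or (horizontal distance between cover_hole_a and boss_b below 0.004 m and horizontal distance between cover_hole_b and boss_a below 0.004 m)) and z of cover in the frame of controller between 0.074 and 0.09 m and angle between cover's own z axis and vertical below 0.07 rad and contact force between cover and controller below 0.1 N and contact force between the fingers and cover above 1 N and linear speed of cover below 0.01 m/s); the arm keeps its last pose, push and grip.
It fails at once if one of the other things (screwdriver, modelling tool, dish, bottle, jar, cup) is moved by more than 30 mm (distance of any of screwdriver, modelling_tool, screw_dish, water_bottle, brush_jar, glaze_cup from where it was at the start of the episode above 0.03 m).
It also fails if it takes over 64 s, if anything falls off the work surface, if the arm or the gripper's body presses on something with over 40 N, if the wrist force passes 120 N, or if a joint passes its speed limit or range.

### The arm

A 7-joint arm with a two-finger parallel gripper is mounted at the origin on the work surface. World frame = base frame: x ahead of the robot, y to its left, z up, the work surface at z = 0. Lengths are in m, angles in rad, forces in N, time in s.
With the tool pointing down it reaches from about 0.425 to 0.875 m from the base axis. Payload 4.7 kg.
Tool frame: the origin (TCP) lies midway between the tips of the shut fingers; the grasp point (between the pads) lies 19 mm behind it; z points along the fingers, y is the line along which they close (so a half turn about z gives the same grasp; the last joint's range is limited). The gripper opens to 87 mm and grips with 3 to 60 N. Pads are 19 mm wide; open, the fingers measure 117 mm over their backs; the gripper's body (75 mm by 190 mm) begins 51 mm behind the grasp point.
Start: joints at [1.271, 0.321, -0.07, 1.45, 0.023, 1.371, -0.057], TCP at [0.201, -0.618, 0.223] pointing down, gripper open.
Joint ranges: [-2.86, 2.86], [-0.3, 2.09], [-1.38, 1.24], [0.06, 2.45], [-1.56, 4.7], [0.09, 2.05], [-2.69, 2.69]. Speed limits (rad/s): [2.57, 2.57, 3.14, 3.14, 3.14, 3.14, 3.14].

### API

Orientations are given as a rotation vector (axis times angle).
In Python, from bench import monitor, cams, workorder gives the robot as it stands.
- The arm moves only by the tool move_arm, never from a script. Its arguments are lists of equal length, an entry for each row: "slide": the shift along the tool's x, y, z in cm, a list of three; "roll": the turn about the tool's z in rad. In form: {"slide": [[dx, dy, dz], ...], "roll": [roll, ...]}. A call has 1 to 20 rows; each row is the pose to reach, as a shift and turn from the pose commanded when the call began, along the tool's axes at that moment; what a row does not reach only later rows make up. A row lasts 1/10 s, in which the tool goes at most 50 mm and 8.59 degrees, less where a joint would pass 70% of its speed; a pose out of reach is approached as far as the arm can. A call with a gripper value outside its range is refused whole. "gripper" is the finger opening in cm, from 0 to 8.7, set as the call begins (left out, the last holds). The fingers move at their own pace and stop on an object; "squeeze" is the grip in N (left out, the last holds). Time passes only in rows, so rows that repeat a pose let the fingers close. It gives the time, the measured TCP pose, the force, the opening and the grip force at its end, in the units of the state.
- monitor.get_state(): the state, without advancing time (a new reading comes with each control period).
- cams.get_image(name): name is "scene" or "top" or "wrist"; returns the picture (420x560x3 uint8, red, green, blue); there is no depth.
- cams.get_calibration(name): a dict with "mtx" (3x3 intrinsics, pixels), "R" (3x3) and "t" (3): a world point X has camera coordinates R X + t. Camera axes: x right, y down, z forward; pixel columns grow to the right and rows downward; lengths in m; the calibration is good to about 2 mm. A picture is of the moment at which its call begins: read the wrist's pose just before it. get_calibration takes no time and is no camera call; for the wrist camera it gives the pose at the moment of the call.
- workorder.close_job(): hands the job in; it is judged then, once.
The state is a dict: "time": time; "joint_positions": joint angles; "qd": joint speeds; "joint_torque": joint torques, N m; "position": TCP position; "tool_rot": TCP orientation; "ft_force": force on the tool from outside, world axes, zero at the start; "torque": the same for the moment, N m; "grip_width": opening from 0.0 (shut) to 1.0 (fully open); "grip_force": force on a finger pad.
Only numpy, scipy, OpenCV 4.12 (cv2) and the standard library are available. Lean on these libraries where they do the work, as an engineer would, in place of code of your own. Each camera call takes 0.05 s, during which the arm holds its last target. There are 200 camera calls.

## Working session

There is one attempt and no reset: what is moved stays moved. The work goes in short steps, Python scripts to look and compute and a tool call to move; the robot and the scene stay as the last step left them, time stands still between calls to the robot, and variables do not carry over. Pictures are saved under pics/ and viewed, at most 10 in all, crops included, and the job is handed in when it is done.

Besides the shell and the picture viewer there is one more tool, called as name(argument=value, ...) on one line, values as JSON. move_arm: Moves the arm, as the interface text tells. Its arguments: {"type":"object","properties":{"slide":{"type":"array","items":{"type":"array","items":{"type":"number"}}},"roll":{"type":"array","items":{"type":"number"}},"gripper":{"type":"number"},"squeeze":{"type":"number"}},"required":["slide","roll"]}

```bash
ls; mkdir -p pics
python3 - <<'E'
from bench import monitor,cams
import cv2
s=monitor.get_state();print(s)
for n in("top","scene"):
    cv2.imwrite(f"pics/{n}0.png",cv2.resize(cams.get_image(n)[:,:,::-1],(800,600),interpolation=cv2.INTER_CUBIC))
    print(cams.get_calibration(n))
E
```

```text
pics
{'time': 0.0, 'joint_positions': array([ 1.27107435,  0.32183721, -0.07005208,  1.4516738 ,  0.02261943,
        1.37082209, -0.0569465 ]), 'qd': array([-0.00095986, -0.00027393, -0.00081766,  0.00239705, -0.00091944,
        0.00116234,  0.00164623]), 'joint_torque': array([ 1.05340557e-04, -4.91294754e+01, -4.03674496e-01, -3.12539327e+01,
       -6.38073147e-02,  4.36451565e-02,  1.62130386e-04]), 'position': array([ 0.20040445, -0.617743  ,  0.22145266]), 'tool_rot': array([-3.10112538e+00, -4.90565461e-01,  6.78454341e-04]), 'ft_force': array([0.56701103, 0.51633001, 0.43314398]), 'torque': array([0.00760515, 0.02478524, 0.01004877]), 'grip_force': 0.0, 'grip_width': 1.0011825188466041}
{'mtx': array([[474.72233255,   0.        , 273.69394499],
       [  0.        , 474.72233255, 207.3302544 ],
       [  0.        ,   0.        ,   1.        ]]), 'R': array([[-0.02808577, -0.99951364, -0.01355287],
       [-0.98427888,  0.03001773, -0.17405176],
       [ 0.17437393,  0.00845143, -0.98464324]]), 't': array([0.08339721, 0.4981595 , 1.14386426])}
{'mtx': array([[407.52712593,   0.        , 278.59819146],
       [  0.        , 407.52712593, 212.14032698],
       [  0.        ,   0.        ,   1.        ]]), 'R': array([[ 0.00541725,  0.99966892,  0.02515372],
       [ 0.52866028,  0.01848849, -0.84863213],
       [-0.84881621,  0.01789503, -0.52838509]]), 't': array([-0.06326323, -0.17082377,  1.41791385])}
```

View pics/top0.png

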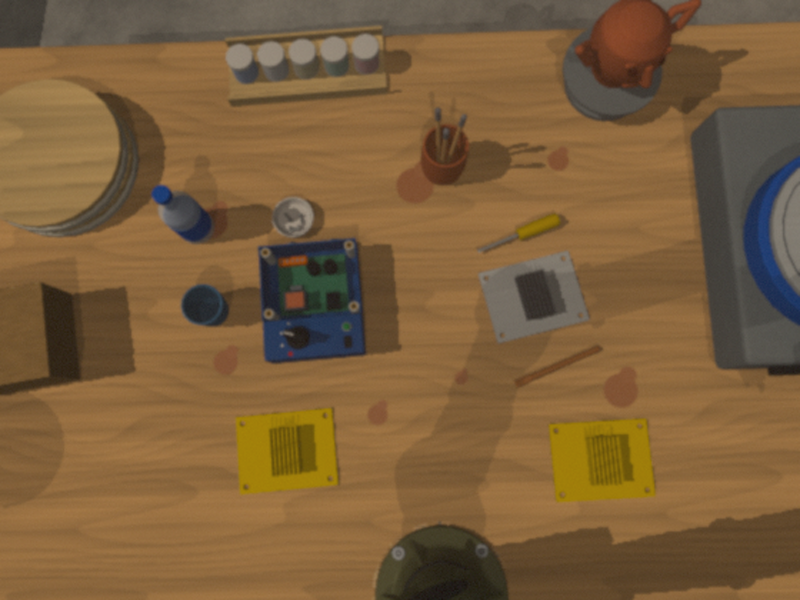

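View pics/scene0.png

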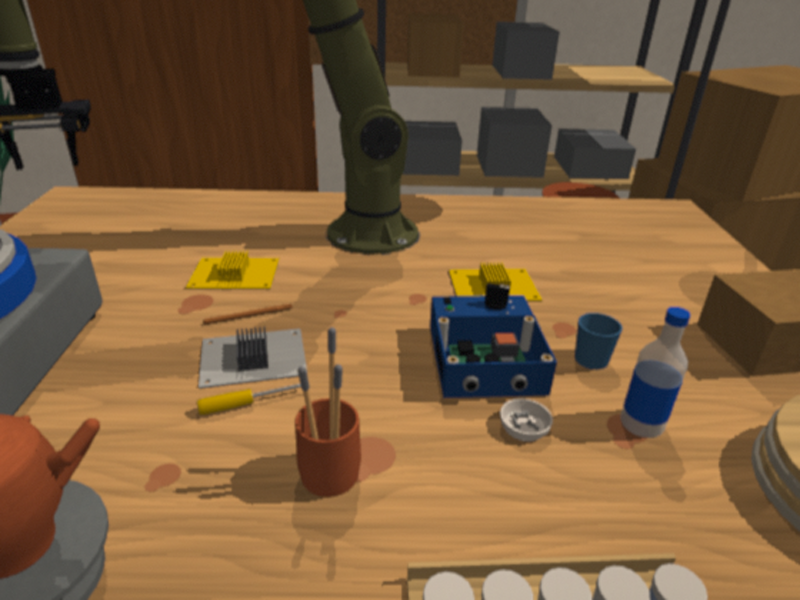

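The top view (800x600) shows three plates shaped like the cover. Two are yellow, at (288,450) and (602,460). The third is bare aluminium with a dark heat sink, at (535,295), and it matches the description. The controller is at (312,300), with its knob at (297,337). I'll confirm the plate and measure both in one enlarged crop.

Run:
```python
from bench import cams
import cv2,numpy as np
im=cams.get_image("top")[:,:,::-1]
cv2.imwrite("pics/topraw.png",im)
a=im[160:260,172:272];b=im[160:260,325:425]
c=np.hstack([cv2.resize(x,(400,400),interpolation=cv2.INTER_CUBIC) for x in(a,b)])
cv2.imwrite("pics/crop1.png",cv2.convertScaleAbs(c,alpha=1.5))
```

```text
(no output)
```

View pics/crop1.png

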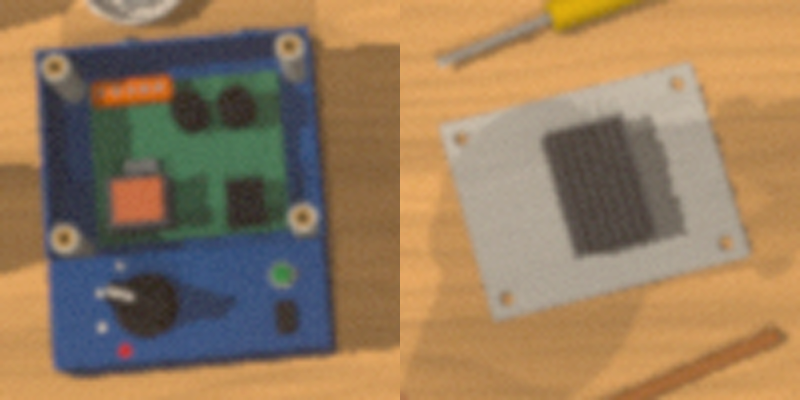

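The crop confirms it: aluminium plate with dark fins, holes at crop (461,138), (678,84), (726,243) and (506,298). The boss mouths are at (55,67), (289,46), (302,217) and (65,239). The white pointer line runs (106,290) to (133,298), and the red mark is at (125,351), so the knob looks to be at 1.40.

```bash
cat > h.py <<'E'
import numpy as np,cv2
from bench import monitor,cams
from scipy.spatial.transform import Rotation as Ro
def ray(cal,p,z):
    R,t,K=cal["R"],np.array(cal["t"]),cal["mtx"]
    d=R.T@np.linalg.solve(K,[p[0],p[1],1]);c=-R.T@t
    return (c+d*(z-c[2])/d[2])
def proj(cal,X):
    x=cal["mtx"]@(cal["R"]@np.array(X)+cal["t"]);return x[:2]/x[2]
def fit(L,W):
    L,W=np.array(L)[:,:2],np.array(W)[:,:2]
    l,w=L-L.mean(0),W-W.mean(0)
    a=np.arctan2((l[:,0]*w[:,1]-l[:,1]*w[:,0]).sum(),(l*w).sum())
    R=np.array([[np.cos(a),-np.sin(a)],[np.sin(a),np.cos(a)]])
    t=W.mean(0)-R@L.mean(0);return a,t,R,np.abs(L@R.T+t-W).max()
HC=np.array([[54,73],[54,-73],[-54,-73],[-54,73]])/1e3
HB=HC+[.034,0]
def tool():
    s=monitor.get_state();return s,s["position"],Ro.from_rotvec(s["tool_rot"]).as_matrix()
def plan(target,yaw_y):
    """slide cm / roll so TCP reaches target with tool y along world angle yaw_y (mod pi), pointing as now"""
    s,p,R=tool()
    cur=np.arctan2(R[1,1],R[0,1]);d=(yaw_y-cur+np.pi/2)%np.pi-np.pi/2
    print("slide",np.round(R.T@(np.array(target)-p)*100,2),"roll",round(-d,3),"or",round(-d+np.pi*np.sign(d),3),"q7",s["joint_positions"][6],"tilt",R[:,2])
E
python3 - <<'E'
from h import *
c=cams.get_calibration("top")
f=lambda P,ox,oy,z:[ray(c,((x+.5)/4-.5+ox,(y+.5)/4-.5+oy),z) for x,y in P]
B=f([(55,67),(289,46),(302,217),(65,239)],172,160,.07)
C=f([(461-400,138),(678-400,84),(726-400,243),(506-400,298)],325,160,.004)
print(np.round(B,4),np.round(C,4))
a,t,R,e=fit(HB,B);print("ctrl",a,t,e);print("knob",R@[-.066,.025]+t,"bay",R@[.034,0]+t)
P=f([(106,290),(133,298)],172,160,.109);d=P[0]-P[1];print("pointer",np.degrees(np.arctan2(d[1],d[0])-a), "tip-knob",P[0][:2]-(R@[-.066,.025]+t))
a,t,R,e=fit(HC,C);print("cover",a,t,e)
s,p,R=tool();print(R);print({k:np.array(v) for k,v in cams.get_calibration("wrist").items()})
E
```

```text
[[0.5805 0.2856 0.07  ]
 [0.5894 0.14   0.07  ]
 [0.4816 0.1339 0.07  ]
 [0.4724 0.279  0.07  ]] [[ 0.5371 -0.1036  0.004 ]
 [ 0.5686 -0.2466  0.004 ]
 [ 0.4632 -0.2697  0.004 ]
 [ 0.4319 -0.1269  0.004 ]]
ctrl 0.060854959431122624 [0.49701424 0.20754112] 0.0004529992346065659
knob [0.42961598 0.22848089] bay [0.5309513  0.20960891]
pointer 68.37820610887344 tip-knob [0.0056242  0.01875109]
cover 0.21642085264514613 [ 0.50018878 -0.18669464] 0.0001677895759013559
[[ 9.51168612e-01  3.08671301e-01 -5.47922865e-04]
 [ 3.08671770e-01 -9.51167648e-01  1.35810223e-03]
 [-1.01959322e-04 -1.46091253e-03 -9.99998928e-01]]
{'mtx': array([[312.21384258,   0.        , 280.78832182],
       [  0.        , 312.21384258, 209.75367722],
       [  0.        ,   0.        ,   1.        ]]), 'R': array([[ 3.08895488e-01, -9.51095660e-01, -7.89256113e-04],
       [-9.12559347e-01, -2.96613340e-01,  2.81524358e-01],
       [-2.67990699e-01, -8.62413611e-02, -9.59553757e-01]]), 't': array([-0.6495117 , -0.03382697,  0.38981284])}
```

Run:
```python
from h import *
c=cams.get_calibration("top")
for n,p in dict(bottle_base=(203,232),bottlecap=(162,195),cup=(204,318),jar=(443,178),dish=(293,222)).items():
    q=np.array(p)*.7; print(n,ray(c,q,0),ray(c,q,.2))
y=np.radians(-16.7)
plan([.52,-.20,.22],y); plan([.43,.2285,.20],y)
```

```text
bottle_base [0.63981611 0.41460849 0.        ] [0.58272092 0.35598683 0.2       ]
bottlecap [0.71406059 0.49326814 0.        ] [0.64473537 0.42168915 0.2       ]
cup [0.47838518 0.40951014 0.        ] [0.44788194 0.35172832 0.2       ]
jar [ 0.73007588 -0.03458693  0.        ] [ 0.65811252 -0.01921421  0.2       ]
dish [0.65368252 0.24721031 0.        ] [0.59430316 0.21616356 0.2       ]
slide [ 43.29 -29.88   0.21] roll -0.966 or 2.176 q7 -0.056898465953193804 tilt [-5.47922865e-04  1.35810223e-03 -9.99998928e-01]
slide [ 47.96 -73.42   2.27] roll -0.966 or 2.176 q7 -0.056898465953193804 tilt [-5.47922865e-04  1.35810223e-03 -9.99998928e-01]
```

move_arm(slide=[[43.3,-29.9,0.2],[43.3,-29.9,0.2],[43.3,-29.9,0.2],[43.3,-29.9,0.2],[43.3,-29.9,0.2],[43.3,-29.9,0.2],[43.3,-29.9,0.2],[43.3,-29.9,0.2],[43.3,-29.9,0.2],[43.3,-29.9,0.2],[48,-73.4,2.2],[48,-73.4,2.2],[48,-73.4,2.2],[48,-73.4,2.2],[48,-73.4,2.2],[48,-73.4,2.2],[48,-73.4,2.2],[48,-73.4,2.2],[48,-73.4,2.2],[48,-73.4,2.2]], roll=[-0.966,-0.966,-0.966,-0.966,-0.966,-0.966,-0.966,-0.966,-0.966,-0.966,-0.966,-0.966,-0.966,-0.966,-0.966,-0.966,-0.966,-0.966,-0.966,-0.966], gripper=5)

```text
time: 2.15
position: [0.4277, 0.2352, 0.2008]
tool_rot: [-2.508, -1.888, -0.003]
ft_force: [-1.1, -0.3, -0.7]
grip_width: 0.577
grip_force: 0.0
```

Run:
```python
from h import *
plan([.4296,.2285,.20],np.radians(-16.7))
print(tool()[1])
cal=cams.get_calibration("wrist");im=cams.get_image("wrist")[:,:,::-1].copy()
cv2.imwrite("pics/w1raw.png",im)
import pickle;pickle.dump(cal,open("w1.pkl","wb"))
for z,x in((.109,[.4296,.2285]),(.07,[.4296,.2285])): print(proj(cal,[*x,z]))
cv2.imwrite("pics/w1.png",cv2.resize(im,(800,600),interpolation=cv2.INTER_CUBIC))
```

```text
slide [-0.59  0.37  0.08] roll 0.011 or -3.13 q7 -0.8450378917462832 tilt [-2.98018985e-04  3.33442249e-03 -9.99994396e-01]
[0.42766405 0.23516548 0.20081862]
[284.91107093 220.05145794]
[284.45354411 207.61437042]
```

View pics/w1.png

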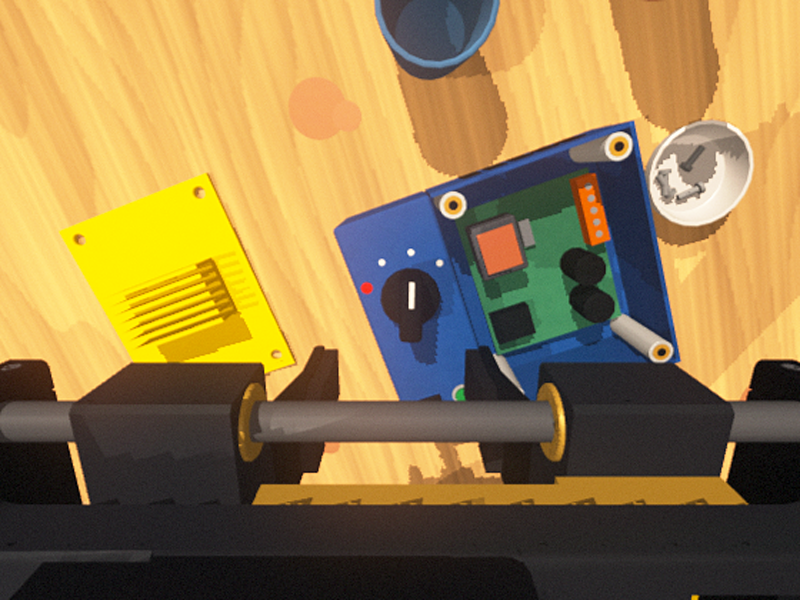

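The wrist view shows the knob bar vertical, with its pointer line at (411,296). The bosses are at (453,205), (619,146) and (661,351). I'll cross-check the box pose from those.

Run:
```python
from h import *
import pickle;cal=pickle.load(open("w1.pkl","rb"))
g=lambda u,v:((u+.5)*.7-.5,(v+.5)*.7-.5)
W=[ray(cal,g(*p),.07) for p in((619,146),(661,351),(453,205))]
a,t,R,e=fit(HB[[0,1,3]],W);print("ctrl",a,t,e,"knob",R@[-.066,.025]+t,"bay",R@[.034,0]+t)
print("knobtop px800",(proj(cal,[*(R@[-.066,.025]+t),.109])+.5)/.7-.5)
plan([.4296,.2285,.084],np.radians(-16.7));print(tool()[1])
```

```text
ctrl 0.05985052890035042 [0.49925532 0.20778623] 0.00051282515002532 knob [0.43187812 0.22879369] bay [0.53319444 0.20981993]
knobtop px800 [410.76826807 313.12096704]
slide [-0.38  0.22 11.65] roll 0.009 or -3.133 q7 -0.8433418825615877 tilt [-4.94565192e-04  1.63501316e-03 -9.99998541e-01]
[0.4285973  0.23260676 0.20053992]
```

move_arm(slide=[[0,0,4],[0,0,8],[0,0,10.5],[0,0,11.6],[0,0,11.6],[0,0,11.6]], roll=[0,0,0,0,0,0])

```text
time: 2.8
position: [0.4316, 0.2279, 0.0855]
tool_rot: [2.52, 1.875, 0.002]
ft_force: [-0.2, 0.4, 0.3]
grip_width: 0.58
grip_force: 0.0
```

move_arm(slide=[[0,0,0],[0,0,0],[0,0,0],[0,0,0],[0,0,0]], roll=[0,0,0,0,0], gripper=0.5, squeeze=25)

```text
time: 3.3
position: [0.4307, 0.228, 0.0847]
tool_rot: [2.52, 1.876, 0.0]
ft_force: [-0.4, -0.7, 0.2]
grip_width: 0.201
grip_force: 0.0
```

move_arm(slide=[[0,0,0],[0,0,0],[0,0,0],[0,0,0]], roll=[0,0,0,0])

```text
time: 3.7
position: [0.4312, 0.2279, 0.0847]
tool_rot: [2.52, 1.875, 0.001]
ft_force: [2.4, -1.4, -0.5]
grip_width: 0.159
grip_force: 25.0
```

move_arm(slide=[[0,0,0],[0,0,0],[0,0,0],[0,0,0],[0,0,0],[0,0,0],[0,0,0],[0,0,0],[0,0,0],[0,0,0],[0,0,0],[0,0,0],[0,0,0],[0,0,0],[0,0,0],[0,0,0],[0,0,0]], roll=[-0.1,-0.2,-0.3,-0.4,-0.5,-0.6,-0.7,-0.8,-0.9,-1.0,-1.1,-1.2,-1.3,-1.37,-1.42,-1.42,-1.42])

```text
time: 5.4
position: [0.4326, 0.2285, 0.0848]
tool_rot: [0.691, 3.062, 0.005]
ft_force: [7.1, 2.1, -4.9]
grip_width: 0.157
grip_force: 25.0
```

Run:
```python
from h import *
s,p,R=tool();print(p,np.degrees(np.arctan2(R[1,1],R[0,1])),s["torque"],s["ft_force"],s["grip_width"],s["grip_force"])
```

```text
[0.4325947  0.22848127 0.08475319] 64.57138085906531 [ 0.36794251 -1.63623159 -0.4412088 ] [ 7.05429638  2.10344534 -4.85790038] 0.1574405655813567 24.99921218957752
```

move_arm(slide=[[0,0,0],[0,0,0],[0,0,0],[0,0,0],[0,0,-4],[0,0,-8],[0,0,-12],[0,0,-14],[0,0,-14],[0,0,-14],[0,0,-14],[0,0,-14]], roll=[0,0,0,0,0,0,0,0,0,0,0,0], gripper=5)

```text
time: 6.6
position: [0.4297, 0.2278, 0.2233]
tool_rot: [-0.687, -3.063, 0.001]
ft_force: [-0.1, 1.3, 0.2]
grip_width: 0.575
grip_force: 0.0
```

Run:
```python
from h import *
print(tool()[1])
cal=cams.get_calibration("wrist");im=cams.get_image("wrist")[:,:,::-1].copy()
import pickle;pickle.dump(cal,open("w2.pkl","wb"))
cv2.imwrite("pics/w2.png",cv2.resize(im,(800,600),interpolation=cv2.INTER_CUBIC))
plan([.50,-.185,.225],np.radians(102.4))
```

```text
[0.42972351 0.22775814 0.22326497]
slide [-23.98 -34.33  -0.17] roll -0.658 or 2.484 q7 0.5830778406124191 tilt [-2.26539212e-03  4.25955928e-05 -9.99997433e-01]
```

View pics/w2.png

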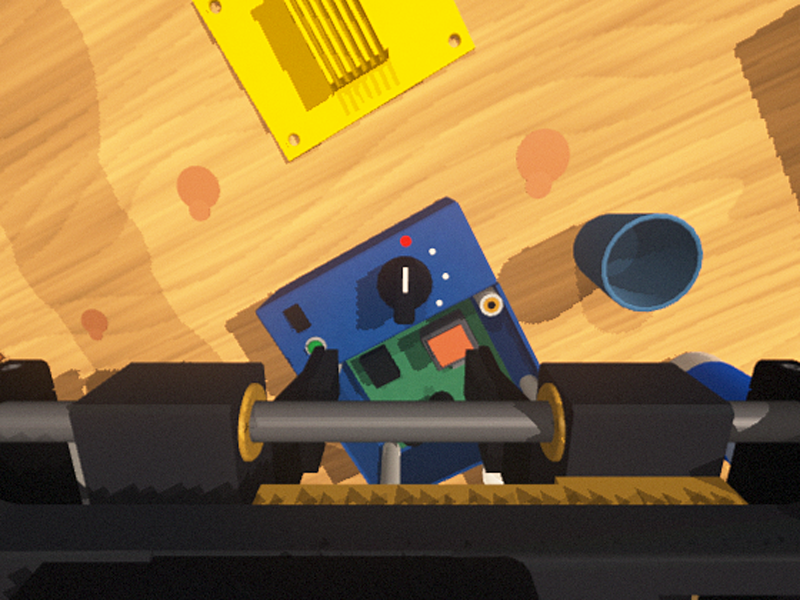

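The white pointer line at (405,280) now points at the red mark (405,241), so the knob is off. Next I go to the cover.

move_arm(slide=[[-24,-34.3,0],[-24,-34.3,0],[-24,-34.3,0],[-24,-34.3,0],[-24,-34.3,0],[-24,-34.3,0],[-24,-34.3,0],[-24,-34.3,0],[-24,-34.3,0],[-24,-34.3,0],[-24,-34.3,0],[-24,-34.3,0],[-24,-34.3,0],[-24,-34.3,0]], roll=[-0.658,-0.658,-0.658,-0.658,-0.658,-0.658,-0.658,-0.658,-0.658,-0.658,-0.658,-0.658,-0.658,-0.658], gripper=8)

```text
time: 8.05
position: [0.5011, -0.1826, 0.2247]
tool_rot: [0.344, -3.123, 0.001]
ft_force: [0.1, 0.1, -0.1]
grip_width: 0.919
grip_force: 0.0
```

Run:
```python
from h import *
print(tool()[1])
cal=cams.get_calibration("wrist");im=cams.get_image("wrist")[:,:,::-1].copy()
import pickle;pickle.dump(cal,open("w3.pkl","wb"))
cv2.imwrite("pics/w3.png",cv2.resize(im,(800,600),interpolation=cv2.INTER_CUBIC))
plan([.5002,-.1867,.024],np.radians(102.4))
```

```text
[ 0.50110138 -0.18260584  0.22472462]
slide [ 0.16 -0.33 20.08] roll 0.002 or -3.139 q7 2.0090927173345894 tilt [ 5.96365369e-05 -7.48894516e-04 -9.99999718e-01]
```

View pics/w3.png

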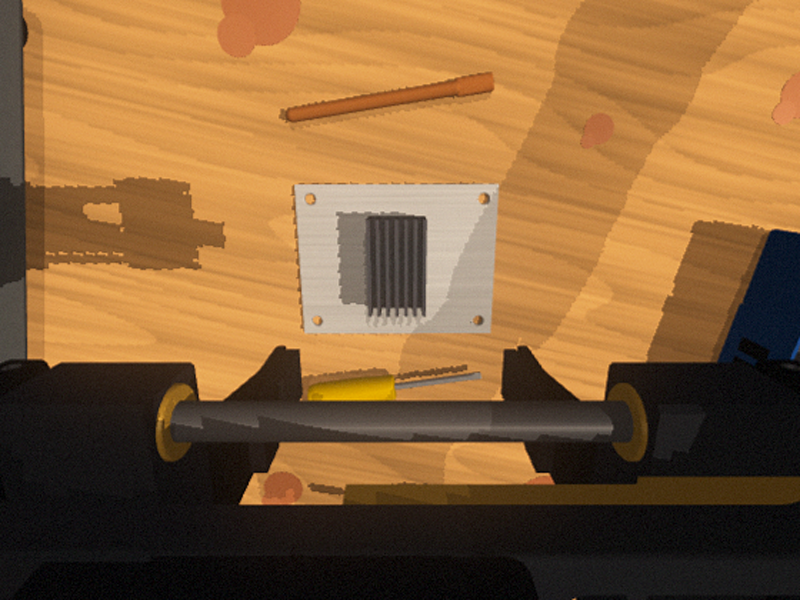

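The silver plate's holes are at (310,199), (484,199), (478,321) and (318,321). The screwdriver and modelling tool are clear of the fingers.

Run:
```python
from h import *
import pickle;cal=pickle.load(open("w3.pkl","rb"))
g=lambda u,v:((u+.5)*.7-.5,(v+.5)*.7-.5)
W=[ray(cal,g(*p),.004) for p in((478,321),(318,321),(310,199),(484,199))]
a,t,R,e=fit(HC,W);print("cover",a,t,e)
print(tool()[1]);plan([*t,.010],a+np.pi/2)
```

```text
cover 0.22174324184978328 [ 0.50269618 -0.18600995] 0.0007334080643963126
[ 0.50105588 -0.1830196   0.22478044]
slide [-0.1  -0.31 21.48] roll -0.003 or 3.139 q7 2.0090927173345894 tilt [ 5.96365369e-05 -7.48894516e-04 -9.99999718e-01]
```

move_arm(slide=[[-0.1,-0.2,4],[-0.1,-0.2,8],[-0.1,-0.2,12],[-0.1,-0.2,15],[-0.1,-0.2,16],[-0.1,-0.2,16],[-0.1,-0.2,16],[-0.1,-0.2,16]], roll=[0,0,0,0,0,0,0,0])

```text
time: 8.9
position: [0.5038, -0.1868, 0.0665]
tool_rot: [-0.339, 3.12, -0.003]
ft_force: [-0.9, 0.4, 0.0]
grip_width: 0.92
grip_force: 0.0
```

Run:
```python
from h import *
print(tool()[1]);plan([.5025,-.186,.010],.2195+np.pi/2)
```

```text
[ 0.50382599 -0.1867951   0.06654232]
slide [0.13 0.12 5.65] roll -0.003 or 3.138 q7 1.8892272967902528 tilt [ 0.00298878 -0.00187599 -0.99999377]
```

move_arm(slide=[[0.1,0.1,2],[0.1,0.1,4],[0.1,0.1,5.2],[0.1,0.1,5.6],[0.1,0.1,5.6],[0.1,0.1,5.6],[0.1,0.1,5.6],[0.1,0.1,5.6]], roll=[0,0,0,0,0,0,0,0])

```text
time: 9.7
position: [0.5016, -0.1859, 0.0092]
tool_rot: [-0.339, 3.122, -0.001]
ft_force: [-0.2, -0.3, 0.5]
grip_width: 0.918
grip_force: 0.0
```

move_arm(slide=[[0,0,0],[0,0,0],[0,0,0],[0,0,0],[0,0,0],[0,0,0],[0,0,0],[0,0,0]], roll=[0,0,0,0,0,0,0,0], gripper=4, squeeze=45)

```text
time: 10.5
position: [0.5011, -0.1859, 0.0085]
tool_rot: [-0.339, 3.123, -0.001]
ft_force: [0.8, -0.6, -1.2]
grip_width: 0.548
grip_force: 45.0
```

move_arm(slide=[[0,0,-1],[0,0,-2.5],[0,0,-5],[0,0,-8],[0,0,-12],[0,0,-15],[0,0,-17],[0,0,-17],[0,0,-17],[0,0,-17],[0,0,-17]], roll=[0,0,0,0,0,0,0,0,0,0,0])

```text
time: 11.6
position: [0.5001, -0.1852, 0.177]
tool_rot: [0.339, -3.121, -0.003]
ft_force: [-0.3, -0.7, -5.0]
grip_width: 0.547
grip_force: 45.0
```

Run:
```python
from h import *
s,p,R=tool();print(p,s["ft_force"],s["torque"],s["grip_force"])
plan([.532,.2097,.18],.0603+np.pi/2)
cal=cams.get_calibration("wrist");im=cams.get_image("wrist")[:,:,::-1].copy()
import pickle;pickle.dump((cal,p,R),open("w4.pkl","wb"))
cv2.imwrite("pics/w4.png",cv2.resize(im,(800,600),interpolation=cv2.INTER_CUBIC))
```

```text
[ 0.50005292 -0.18521095  0.17698233] [-0.25818014 -0.74964367 -4.96514842] [ 0.12195467 -0.12012741  0.03119211] 44.99450610950589
slide [-11.6   37.89  -0.25] roll 0.156 or -2.986 q7 1.982524578848128 tilt [-0.00256392  0.00146765 -0.99999564]
```

View pics/w4.png

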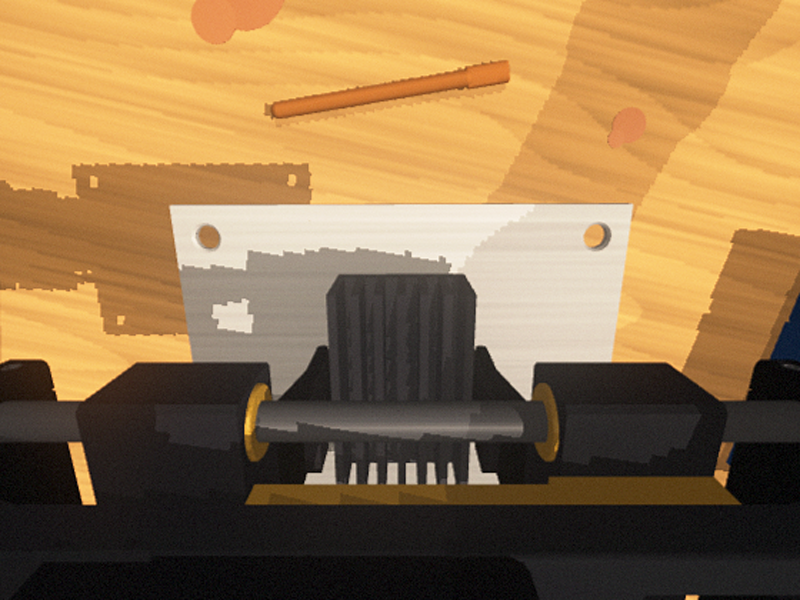

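The plate hangs level in the fingers, and its two near holes are at (207,237) and (597,236). From those I'll work out where the cover sits in the hand and plan the transfer.

```bash
cat >> h.py <<'E'
def inhand(cal,p,R,px,L=((-.054,-.073),(-.054,.073))):
    W=[ray(cal,q,p[2]-.0045) for q in px]
    a,t,_,e=fit(L,W); ty=np.arctan2(R[1,1],R[0,1])
    return a-(ty-np.pi/2),R.T[:2,:2]@(t-p[:2]),e
E
python3 - <<'E'
from h import *
import pickle;cal,p,R=pickle.load(open("w4.pkl","rb"))
g=lambda u,v:((u+.5)*.7-.5,(v+.5)*.7-.5)
da,o,e=inhand(cal,p,R,[g(207,237),g(597,236)])
print("cover in tool",da,o,e)
s,p,R=tool();th=.0603-da
Rt=np.array([[-np.cos(th),-np.sin(th)],[-np.sin(th),np.cos(th)]])
tgt=np.array([.532,.2097])-Rt@o
print(tgt,p,Rt,R);plan([*tgt,.18],th+np.pi/2)
E
```

```text
cover in tool 0.002668588663419569 [-0.00117639  0.0003579 ] 0.00040959370724080735
[0.53084617 0.20927494] [ 0.50028376 -0.18524255  0.17716723] [[-0.99833977 -0.05759951]
 [-0.05759951  0.99833977]] [[-0.97665825 -0.2147883  -0.0021572 ]
 [-0.21479153  0.97665892  0.00139592]
 [ 0.00180702  0.00182668 -0.9999967 ]]
slide [-11.46  37.87  -0.23] roll 0.159 or -2.983 q7 1.9826222663141326 tilt [-0.0021572   0.00139592 -0.9999967 ]
```

move_arm(slide=[[-0.4,1.4,-0.2],[-1.3,4.2,-0.2],[-2.3,7.6,-0.2],[-3.4,11.2,-0.2],[-4.6,15,-0.2],[-5.7,18.9,-0.2],[-6.9,22.8,-0.2],[-8,26.5,-0.2],[-9.2,30.2,-0.2],[-10.2,33.6,-0.2],[-11,36.2,-0.2],[-11.4,37.5,-0.2],[-11.5,37.9,-0.2],[-11.5,37.9,-0.2],[-11.5,37.9,-0.2],[-11.5,37.9,-0.2],[-11.5,37.9,-0.2],[-11.5,37.9,-0.2]], roll=[0.01,0.02,0.03,0.04,0.06,0.07,0.09,0.11,0.13,0.14,0.15,0.159,0.159,0.159,0.159,0.159,0.159,0.159])

```text
time: 13.45
position: [0.5323, 0.2084, 0.1805]
tool_rot: [-0.088, 3.14, -0.001]
ft_force: [-0.2, -0.0, -4.8]
grip_width: 0.548
grip_force: 45.0
```

Run:
```python
from h import *
s,p,R=tool();print(p,s["grip_force"],s["grip_width"])
plan([.5308,.2093,.0915],.0576+np.pi/2)
```

```text
[0.53231298 0.20843867 0.18054796] 44.994351798668504 0.5476562844879634
slide [0.15 0.1  8.9 ] roll -0.002 or 3.14 q7 0.9849005371966431 tilt [ 1.55431077e-04 -4.95944623e-04 -9.99999865e-01]
```

move_arm(slide=[[0.1,0,1],[0.1,0,3],[0.1,0,5],[0.1,0,6.5],[0.1,0,7.5],[0.1,0,8.2],[0.1,0,8.6],[0.1,0,8.6],[0.1,0,8.6],[0.1,0,8.6],[0.1,0,8.6],[0.1,0,8.6],[0.1,0,8.6]], roll=[0,0,0,0,0,0,0,0,0,0,0,0,0])

```text
time: 14.75
position: [0.5312, 0.2091, 0.0947]
tool_rot: [-0.09, 3.14, -0.0]
ft_force: [0.0, -0.1, -4.2]
grip_width: 0.547
grip_force: 45.0
```

Run:
```python
from h import *
s,p,R=tool();print(p,s["ft_force"],s["grip_force"])
plan([.5308,.2093,.0915],.0576+np.pi/2)
cw=cams.get_calibration("wrist");w=cams.get_image("wrist")[:,:,::-1]
t=cams.get_image("top")[:,:,::-1]
import pickle;pickle.dump((cw,p,R),open("w5.pkl","wb"))
ct=cams.get_calibration("top")
# predicted boss pixels
for a,x,y in((.0603,.49814,.20766),):
    Rr=np.array([[np.cos(a),-np.sin(a)],[np.sin(a),np.cos(a)]])
    for h in HB: print(np.round(proj(cw,[*(Rr@h+[x,y]),.07]),1),np.round(proj(ct,[*(Rr@h+[x,y]),.07]),1))
cv2.imwrite("pics/w5raw.png",w);cv2.imwrite("pics/t5raw.png",t)
a=cv2.resize(t[160:260,172:272],(500,500),interpolation=cv2.INTER_CUBIC)
cv2.imwrite("pics/w5.png",cv2.resize(w,(800,600),interpolation=cv2.INTER_CUBIC))
cv2.imwrite("pics/t5.png",cv2.convertScaleAbs(a,alpha=1.5))
```

```text
[0.53124093 0.20913121 0.09467139] [ 0.0474473  -0.11918982 -4.19965022] 44.99446615576744
slide [0.04 0.02 0.32] roll -0.0 or 3.141 q7 0.9222579518760741 tilt [ 2.83974174e-04 -1.38965256e-04 -9.99999950e-01]
[387.6 317. ] [185.3 176. ]
[176.1 317.4] [243.8 170.7]
[158.4 160.4] [247.3 213.5]
[404.6 159.7] [187.7 218.8]
```

View pics/w5.png

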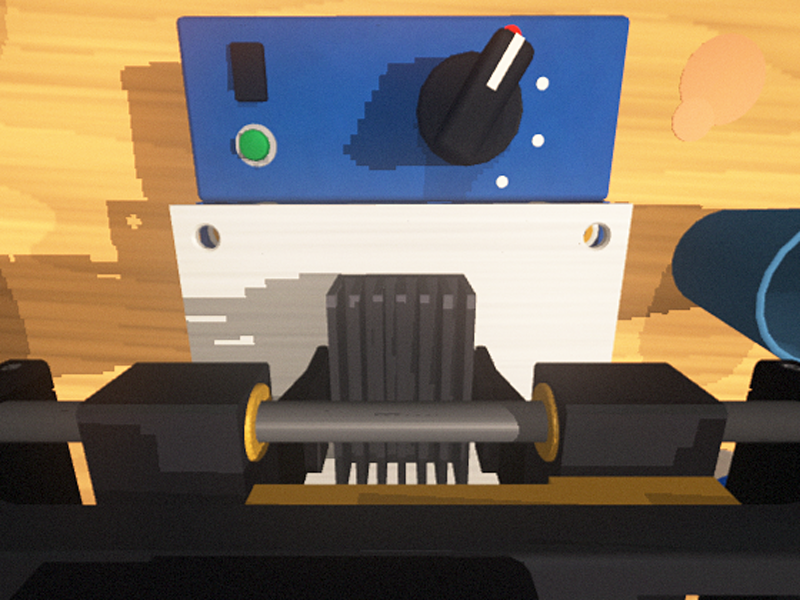

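View pics/t5.png

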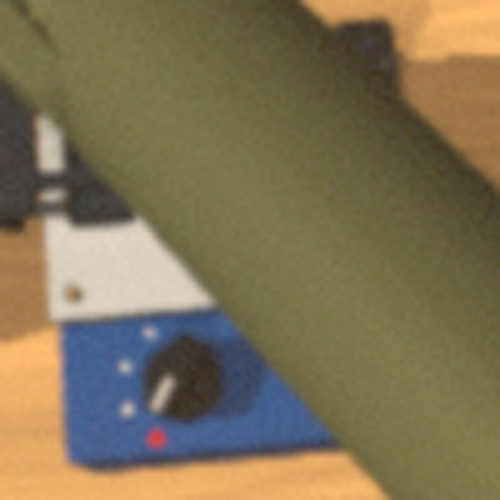

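The wrist view shows the deck's front corners at (180,18) and (628,16). The plate holes are at (207,237) and (597,236). The knob still points at red. I'll compute the cover-to-box offset within this one picture, and check it against the top view, where one hole is at crop (73,293).

Run:
```python
from h import *
import pickle;cw,p,R=pickle.load(open("w5.pkl","rb"));ct=cams.get_calibration("top")
g=lambda u,v:((u+.5)*.7-.5,(v+.5)*.7-.5)
C=[ray(cw,g(*q),.07) for q in((180,18),(628,16))]
a,t,Rc,e=fit([(-.1,-.085),(-.1,.085)],C);print("ctrl from corners",a,t,e)
H=[ray(cw,g(*q),p[2]-.0045) for q in((207,237),(597,236))]
b,u,_,e=fit([(-.054,-.073),(-.054,.073)],H);print("cover",b,u,e)
print("cover in ctrl (want .034,0)",Rc.T@(u-t),b-a)
print("knob from skirt",ray(cw,g(470,110),.077)[:2],"pred",Rc@[-.066,.025]+t)
tb=[.49701,.20754];print("in ctrl by bosses w1",(u-[.49926,.20779])@np.array([[np.cos(.06),-np.sin(.06)],[np.sin(.06),np.cos(.06)]]))
h=ray(ct,((73.5)/5-.5+172,(293.5)/5-.5+160),p[2]-.0045)
print("top hole",h[:2],"top boss .4724 .2790; wrist hole",H[1][:2])
print([ray(cw,g(x,y),.07)[:2]@np.eye(2) for x,y in((606,204),(197,204))], Rc@[-.032,.085]+t)
```

```text
ctrl from corners 0.06102755549281632 [0.50079892 0.20864686] 0.002899559145568012
cover 0.060064533372807774 [0.53235839 0.20955322] 0.0004753822226480353
cover in ctrl (want .034,0) [ 0.03155599 -0.00102014] -0.0009630221200085456
knob from skirt [0.43193044 0.22900278] pred [0.43339705 0.229575  ]
in ctrl by bosses w1 [ 0.03314456 -0.00022467]
top hole [0.47216906 0.27911564] top boss .4724 .2790; wrist hole [0.47410228 0.27870466]
[array([0.46330838, 0.2889959 ]), array([0.47290584, 0.12207614])] [0.46367437 0.29153696]
```

move_arm(slide=[[-0.05,0,0.1],[-0.05,0,0.2],[-0.05,0,0.3],[-0.05,0,0.3],[-0.05,0,0.3],[-0.05,0,0.3],[-0.05,0,0.3],[-0.05,0,0.3],[-0.05,0,0.3],[-0.05,0,0.3],[-0.05,0,0.3],[-0.05,0,0.3],[-0.05,0,0.3]], roll=[0,0,0,0,0,0,0,0,0,0,0,0,0])

```text
time: 16.15
position: [0.5316, 0.2092, 0.0915]
tool_rot: [-0.09, 3.14, -0.0]
ft_force: [-0.4, -0.2, -5.1]
grip_width: 0.548
grip_force: 45.0
```

Run:
```python
from h import *
from bench import workorder
for _ in range(3):
    s,p,R=tool();print(p,s["ft_force"],s["grip_force"],R[:,2][:2],np.abs(s["qd"]).max());cams.get_image("top")
if abs(p[2]-.0915)<.003 and abs(p[0]-.5315)<.0015 and abs(p[1]-.2092)<.0015: print(workorder.close_job())
```

```text
[0.5316368  0.20923139 0.09152879] [-0.36024652 -0.20957903 -5.10255874] 44.99448565766215 [ 1.15642323e-05 -4.41160748e-05] 0.0010129069857929074
[0.53165688 0.20914989 0.09152882] [-0.40865075 -0.13211845 -5.68948052] 44.99445048160851 [-4.74614063e-06 -1.23758010e-04] 0.0015137605117863532
[0.53162879 0.2091943  0.09152219] [ 0.38355122 -0.41396658 -4.15757553] 44.994439193978906 [-1.46575358e-06 -1.05617603e-04] 0.0013521707941775232
the job is handed in; nothing more can be done
None
```

I turned the knob to off and handed the job in with the cover held still and level about 13 mm above the bay rim, its holes within about 1 mm of the bosses by my camera measurements; no pass or fail result came back.

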